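Find the paint-jar cap that no longer holds and flag it

TASK

Exactly one of the four thinner jars on the board has a worn cap that slips round under a light twist. Feel the caps by their bars, without forcing a sound one round, until you find the worn one and turn that one at least 30 degrees either way; then tip the flag in front of its jar fully over towards the jar. Leave the other flags leaning towards the robot and everything else where it stands.

Things in the scene. Friction and masses are not known exactly. Their poses are not given: they have to be found in the camera images.
- rack: plywood board 220 x 520 x 18 mm, fixed on the table; origin under its centre, its x points from the flags to the jars, its y along the row. Four metal jars (68 mm across) stand in a row on it, 120 mm apart, their axes 55 mm to the +x side of its middle; each has a hinged flag in front, hinged 100 mm from the jar's axis towards -x. The order of the numbers along the row varies.
- cap_1_grip (a point): middle of the bare-metal grip bar on jar 1's black screw cap, on the cap's axis, about 124 mm above the table. The bar is 62 mm long (the point's x axis), 14 mm thick (y axis) and 26 mm tall; its top is 11.5 mm above this point, the cap's flat top (64 mm across) 14.5 mm below it.
- cap_1 (a joint): angle of cap 1, rad: 0 at the start, positive clockwise seen from above. All jars and caps look alike. A sound cap holds against a twist of up to 0.6 N m either way, then starts to creep (it stops for good after 13 degrees); the worn one slips round steadily at about 0.1 N m either way. Caps only turn: they do not rise or come off.
- flag_1_pivot (a point): hinge of the flag that belongs to jar 1, 34 mm above the table; its x axis points to jar 1, its y along the hinge. The flag is a steel stem 10 mm wide with a 34 mm square metal plate on top, both 5 mm thick; the plate's middle is 55 mm from the hinge, its top edge 72 mm. It pivots between two 22 mm tall cheeks; there is room to push it at the plate with closed fingertips.
- flag_1 (a joint): flag 1, rad: 0 = leaning 23 degrees away from its jar (towards the robot), 0.4 = upright, 1.0 = leaning 34 degrees towards its jar, against its stop; it stays where it is left; the plate moves with about 1 N
- cap_2_grip (a point): middle of the bare-metal grip bar on jar 2's black screw cap, on the cap's axis, about 124 mm above the table. The bar is 62 mm long (the point's x axis), 14 mm thick (y axis) and 26 mm tall; its top is 11.5 mm above this point, the cap's flat top (64 mm across) 14.5 mm below it.
- cap_2 (a joint): angle of cap 2, rad: 0 at the start, positive clockwise seen from above. As cap 1.
- flag_2_pivot (a point): hinge of the flag that belongs to jar 2, 34 mm above the table; its x axis points to jar 2, its y along the hinge. As flag 1.
- flag_2 (a joint): flag 2, rad: 0 = leaning 23 degrees away from its jar (towards the robot), 0.4 = upright, 1.0 = leaning 34 degrees towards its jar, against its stop; it stays where it is left; the plate moves with about 1 N
- cap_3_grip (a point): middle of the bare-metal grip bar on jar 3's black screw cap, on the cap's axis, about 124 mm above the table. The bar is 62 mm long (the point's x axis), 14 mm thick (y axis) and 26 mm tall; its top is 11.5 mm above this point, the cap's flat top (64 mm across) 14.5 mm below it.
- cap_3 (a joint): angle of cap 3, rad: 0 at the start, positive clockwise seen from above. As cap 1.
- flag_3_pivot (a point): hinge of the flag that belongs to jar 3, 34 mm above the table; its x axis points to jar 3, its y along the hinge. As flag 1.
- flag_3 (a joint): flag 3, rad: 0 = leaning 23 degrees away from its jar (towards the robot), 0.4 = upright, 1.0 = leaning 34 degrees towards its jar, against its stop; it stays where it is left; the plate moves with about 1 N
- cap_4_grip (a point): middle of the bare-metal grip bar on jar 4's black screw cap, on the cap's axis, about 124 mm above the table. The bar is 62 mm long (the point's x axis), 14 mm thick (y axis) and 26 mm tall; its top is 11.5 mm above this point, the cap's flat top (64 mm across) 14.5 mm below it.
- cap_4 (a joint): angle of cap 4, rad: 0 at the start, positive clockwise seen from above. As cap 1.
- flag_4_pivot (a point): hinge of the flag that belongs to jar 4, 34 mm above the table; its x axis points to jar 4, its y along the hinge. As flag 1.
- flag_4 (a joint): flag 4, rad: 0 = leaning 23 degrees away from its jar (towards the robot), 0.4 = upright, 1.0 = leaning 34 degrees towards its jar, against its stop; it stays where it is left; the plate moves with about 1 N
- pot_a: small glass paint pot, 30 mm across, 42 mm tall, standing on the board between two flags; origin at the centre of its underside; a bystander, to be left alone
- pot_b: small glass paint pot, 30 mm across, 46 mm tall, on the board between two flags; origin at the centre of its underside; a bystander, to be left alone
- pot_c: small glass paint pot, 30 mm across, 40 mm tall, on the board between two flags; origin at the centre of its underside; a bystander, to be left alone
- brush: paint brush 190 mm long lying on the table to the right; origin under the middle of it; a bystander, to be left alone
- hull: grey model vehicle hull, 125 x 85 x 57 mm, on a low wooden turntable (170 mm across, 22 mm tall) to the left; origin at the centre of its underside; a bystander, to be left alone
- swab_cup: white cup, 72 mm across, 85 mm tall, to the right; origin at the centre of its underside; a bystander, to be left alone
- varnish: amber bottle, 60 mm across, 120 mm tall, standing beyond the board; origin at the centre of its underside; a bystander, to be left alone

How it is judged:
By the outcome, as a careful person would: the job done as asked, in the order asked, and still so for the second after the job is handed in, with the robot touching nothing.
It also fails if it takes over 67 s, if anything falls off the work surface, if the arm or the gripper's body presses on something with over 40 N, if the wrist force passes 120 N, or if a joint passes its speed limit or range.

ROBOT

A 6-joint arm with a two-finger parallel gripper is mounted at the origin on the work surface. World frame = base frame: x ahead of the robot, y to its left, z up, the work surface at z = 0. Lengths are in m, angles in rad, forces in N, time in s.
With the tool pointing down it reaches from about 0.275 to 0.875 m from the base axis. Payload 12.5 kg.
Tool frame: the origin (TCP) lies midway between the tips of the shut fingers; the grasp point (between the pads) lies robot.grasp_offset behind it (robot.grasp_offset is the distance from the TCP to the grasp point, in m); z points along the fingers, y is the direction in which the jaws open and shut (so a half turn about z gives the same grasp; the last joint's range is limited). The gripper opens to 85 mm and grips with 20 to 120 N. Pads are 22 mm wide; open, the fingers measure 114 mm over their backs; the gripper's body (76 mm by 85 mm) begins 54 mm behind the grasp point. The pads swing forward as they close: fully open they stand 13 mm farther back than shut.
Start: joints at [-1.249, 0.351, 1.652, -0, 1.139, -0.085], TCP at [0.218, -0.505, 0.231] pointing down, gripper open.
Joint ranges: [-2.75, 2.75], [-0.79, 2.1], [0.01, 2.65], [-1.57, 4.71], [0.07, 3.14], [-2.87, 2.87]. Speed limits (rad/s): [2.22, 2.22, 2.79, 3.14, 3.14, 3.14].

INTERFACE

Orientations are given as a rotation vector (axis times angle).
In Python, from workcell import robot, vision gives the robot as it stands.
- The arm moves only by the tool servo_tool, never from a script. Its argument "motion" is a list of rows, each an object of numbers: "ax", "ay", "az": the turn, a rotation vector about the tool's x, y, z as a fraction of full scale; "dx", "dy", "dz": the shift along the tool's x, y, z as a fraction of full scale; "jaw": the opening, from -1 (shut) to 1 (fully open). In form: [{"ax": .., "ay": .., "az": .., "dx": .., "dy": .., "dz": .., "jaw": ..}, ...]. A call has 1 to 8 rows; each row shifts and turns the commanded pose from where the row before left it, along the tool's axes as they then stand; what a row does not reach is not made up. Full scale, the value 1, is 0.25 m for a shift and 0.5 rad for a turn. A row lasts 1/12 s, in which the tool goes at most 41.7 mm and 7.16 degrees, less where a joint would pass 70% of its speed; a pose out of reach is approached as far as the arm can. A call with a number of a shift or a turn outside -1 to 1 is refused whole. A call with a gripper value outside its range is refused whole. The fingers move at their own pace and stop on an object; the grip force is fixed at half the most. Time passes only in rows, so rows that do not move let the fingers close. It gives the time, the measured TCP pose, the force and the opening at its end, in the units of the state.
- robot.sense(): the state, without advancing time (a new reading comes with each control period).
- vision.read_camera(name): name is "scene" or "side" or "wrist"; returns a dict with "pixels" (400x640x3 uint8, red, green, blue), "range_z" (400x640 float32, m along the optical axis (not along the pixel's ray), 0 where there is no reading), "intrinsics" (3x3 intrinsics, pixels), "dist_coeffs" ([k1, k2, p1, p2, k3] as OpenCV has them; the pictures are not rectified), "camera_from_world" (4x4, takes a point from world to camera coordinates). Camera axes: x right, y down, z forward; pixel columns grow to the right and rows downward; lengths in m; the calibration is good to about 2 mm. A picture is of the moment at which its call begins.
- robot.hand_in(): hands the job in, once; it reports no verdict.
The state is a dict: "t": time; "joint_positions": joint angles; "dq": joint speeds; "effort": joint torques, N m; "eef_pos": TCP position; "orientation": TCP orientation; "wrist_force": force on the tool from outside, world axes, zero at the start; "ft_torque": the same for the moment, N m; "grip_width": finger opening in m.
Only numpy, scipy, OpenCV 4.12 (cv2) and the standard library are available. Lean on these libraries where they do the work, as an engineer would, in place of code of your own. Each camera call takes 0.05 s, during which the arm holds its last target.

## Working session

There is one attempt and no reset: what is moved stays moved. The work goes in short steps, Python scripts to look and compute and a tool call to move; the robot and the scene stay as the last step left them, time stands still between calls to the robot, and variables do not carry over. Pictures are saved under pics/ and viewed, and the job is handed in when it is done.

Besides the shell and the picture viewer there is one more tool, called after ">>>" as a command line: name --argument value ..., lists and objects as JSON in quotes. servo_tool: Moves the arm, as the interface text tells. Shift numbers are shares of 0.25 m and turn numbers shares of 0.5 rad, none past 1 either way. Its arguments: {"type":"object","properties":{"motion":{"type":"array","items":{"type":"object","properties":{"ax":{"type":"number"},"ay":{"type":"number"},"az":{"type":"number"},"dx":{"type":"number"},"dy":{"type":"number"},"dz":{"type":"number"},"jaw":{"type":"number"}}}}},"required":["motion"]}

```bash
ls; mkdir -p pics; python3 - <<'E'
from workcell import robot, vision
import cv2,numpy as np
print(robot.sense(), robot.grasp_offset)
for n in ["scene","side","wrist"]:
    d=vision.read_camera(n)
    cv2.imwrite(f"pics/{n}0.png",d["pixels"][:,:,::-1])
    np.savez(f"pics/{n}0.npz",**d)
    print(n,d["intrinsics"].tolist(),d["dist_coeffs"],np.round(d["camera_from_world"],3).tolist())
E
```

```text
pics
{'t': 0.0, 'joint_positions': array([-1.24861073e+00,  3.51260090e-01,  1.65239496e+00, -1.46374329e-05,
        1.13907687e+00, -8.45968861e-02]), 'dq': array([ 9.48530522e-05, -1.80222262e-03,  7.55403734e-04,  2.90539850e-04,
        7.45921447e-04,  2.05063588e-04]), 'effort': array([-1.04581464e-03, -5.06102693e+01, -2.91402394e+01, -1.09329403e-04,
        4.54365902e-03,  3.88919531e-06]), 'eef_pos': array([ 0.21753387, -0.50481333,  0.23075642]), 'orientation': array([-3.07572733e+00, -6.34357276e-01,  2.32735496e-04]), 'wrist_force': array([-0.98305259, -0.02125745, -0.09668006]), 'ft_torque': array([-0.029227  ,  0.03122336, -0.02111964]), 'grip_width': 0.08572593758693603} 0.0187
scene [[398.2431243515114, 0.0, 324.4178602841982], [0.0, 398.2431243515114, 195.23087517337248], [0.0, 0.0, 1.0]] [0.02429983 0.         0.         0.         0.        ] [[0.511, 0.86, 0.004, -0.316], [0.714, -0.422, -0.559, -0.351], [-0.479, 0.288, -0.829, 1.835], [0.0, 0.0, 0.0, 1.0]]
side [[436.6883374819765, 0.0, 320.79700895851795], [0.0, 436.6883374819765, 199.8415212420668], [0.0, 0.0, 1.0]] [0.00305244 0.         0.         0.         0.        ] [[-0.976, -0.217, 0.003, 0.562], [-0.151, 0.67, -0.727, 0.144], [0.156, -0.71, -0.687, 1.466], [0.0, 0.0, 0.0, 1.0]]
wrist [[340.3964415885804, 0.0, 315.47173574431827], [0.0, 340.3964415885804, 200.88449883231158], [0.0, 0.0, 1.0]] [-0.06576911  0.          0.          0.          0.        ] [[0.395, -0.918, -0.003, -0.549], [-0.88, -0.38, 0.284, -0.036], [-0.262, -0.11, -0.959, 0.379], [0.0, 0.0, 0.0, 1.0]]
```

View pics/scene0.png

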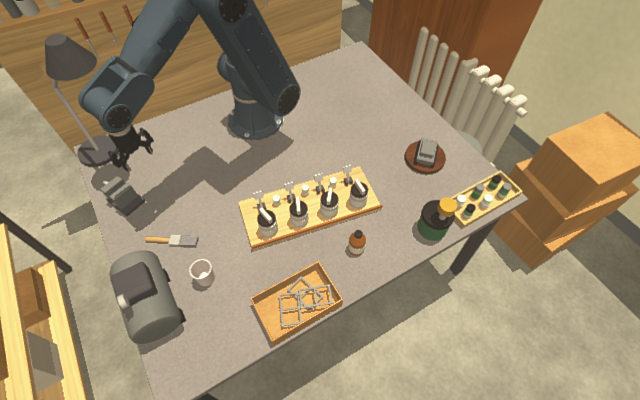

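View pics/side0.png

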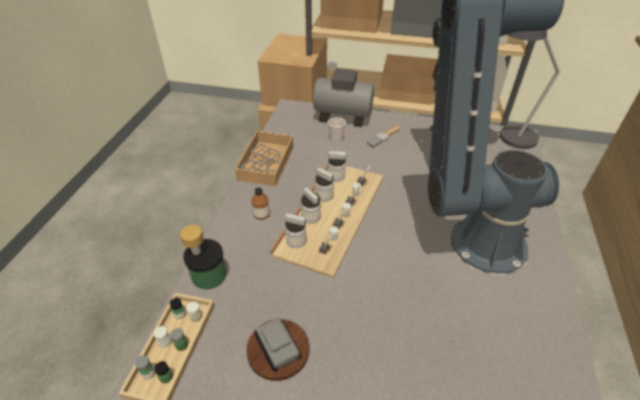

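View pics/wrist0.png

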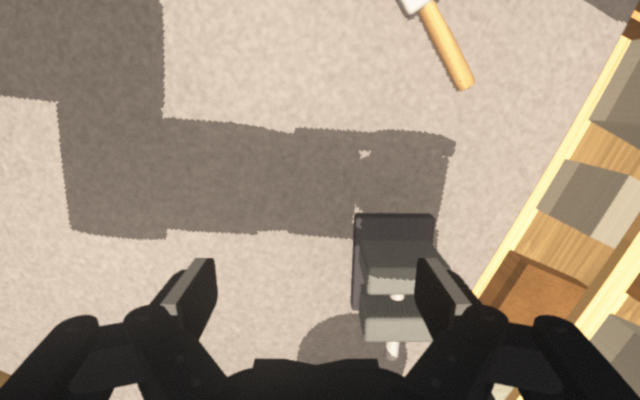

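Scene: the board runs around (240-380, 170-245), with four black caps with bars at about (266,217), (297,207), (328,199), (357,188) and flags in front of them at smaller rows. I'll zoom in and use the range data for the top surfaces.

```bash
cat > h.py <<'E'
import numpy as np,cv2
def load(n): return np.load(f"pics/{n}.npz")
def cloud(d):
    K=d["intrinsics"];z=d["range_z"];h,w=z.shape
    u,v=np.meshgrid(np.arange(w),np.arange(h))
    p=cv2.undistortPoints(np.stack([u,v],-1).reshape(-1,1,2).astype(np.float64),K,d["dist_coeffs"]).reshape(h,w,2)
    c=np.dstack([p[...,0]*z,p[...,1]*z,z]); T=np.linalg.inv(d["camera_from_world"])
    P=c@T[:3,:3].T+T[:3,3]; P[z<=0]=np.nan
    return P
def ray(d,uv,zp):
    p=cv2.undistortPoints(np.array(uv,float).reshape(-1,1,2),d["intrinsics"],d["dist_coeffs"]).reshape(-1,2)
    T=np.linalg.inv(d["camera_from_world"]); r=np.c_[p,np.ones(len(p))]@T[:3,:3].T; o=T[:3,3]
    return o+r*((zp-o[2])/r[:,2])[:,None]
E
python3 - <<'E'
from h import *
d=load("scene0"); im=d["pixels"][:,:,::-1]
cv2.imwrite("pics/s_crop.png",cv2.resize(im[150:260,230:390],None,fx=5,fy=5,interpolation=cv2.INTER_CUBIC))
s=load("side0");im=s["pixels"][:,:,::-1]
cv2.imwrite("pics/side_crop.png",cv2.resize(im[135:280,265:395],None,fx=4,fy=4,interpolation=cv2.INTER_CUBIC))
for n,dd in(("scene",d),("side",s)):
    P=cloud(dd);R=dd["range_z"]
    print(n,(R>0).mean())
    m=(P[...,2]>0.116)&(P[...,2]<0.15)&(P[...,0]>.3)&(P[...,0]<.8)&(abs(P[...,1])<.45)
    k,l,st,c=cv2.connectedComponentsWithStats(m.astype(np.uint8))
    for i in range(1,k):
        if st[i,4]>5:
            q=P[l==i]; ctr=q[:,:2].mean(0); w,V=np.linalg.eigh(np.cov(q[:,:2].T))
            print(st[i,4],c[i],ctr,q[:,2].mean(),np.degrees(np.arctan2(V[1,1],V[0,1])),np.sqrt(w*12))
    m=(abs(P[...,2]-.018)<.006)&(P[...,0]>.3)&(P[...,0]<.8)&(abs(P[...,1])<.45)
    print(m.sum(), cv2.minAreaRect(P[m][:,:2].astype(np.float32)))
E
```

```text
scene 0.9960625
82 [359.67073171 186.56097561] [0.63326136 0.14195633] 0.13012544613760313 174.75791182714806 [0.01638616 0.06433745]
67 [329.19402985 195.46268657] [0.61084539 0.02465444] 0.13152038120883175 140.85420098026646 [0.01466761 0.06853595]
67 [297.8358209  205.11940299] [ 0.58981307 -0.09293311] 0.13194431740566756 155.54737783191257 [0.01399611 0.06655805]
80 [265.325 214.85 ] [ 0.56690151 -0.20994955] 0.13098227380901076 -170.6662001858469 [0.01464534 0.06573223]
42 [358.14285714 233.16666667] [0.78809756 0.0340283 ] 0.11898925409039848 142.20664256335286 [0.02466308 0.02496612]
3581 ((0.5934931039810181, 0.00036653876304626465), (0.4102623462677002, 0.8992705941200256), 0.1489490270614624)
side 0.99609375
98 [336.2244898  153.75510204] [ 0.56270944 -0.20189539] 0.12864306755398974 -171.2051985932061 [0.016124   0.06036998]
98 [324.07142857 173.02040816] [ 0.58299683 -0.08374526] 0.12888167033855638 153.15244535986753 [0.01495169 0.06531507]
35 [257.62857143 189.4       ] [0.78640808 0.03941622] 0.11963588228722032 87.95192877394256 [0.02498975 0.02670114]
98 [310.05102041 194.25510204] [0.60486666 0.03466407] 0.12982895203790204 141.09709733062869 [0.0153859  0.06276186]
139 [294.43884892 218.01438849] [0.62700919 0.15134009] 0.1288771609034636 176.15873522860218 [0.01520324 0.06419955]
4293 ((0.6055201888084412, -0.0065090954303741455), (0.9063593149185181, 0.4006912112236023), 86.04993438720703)
```

View pics/s_crop.png

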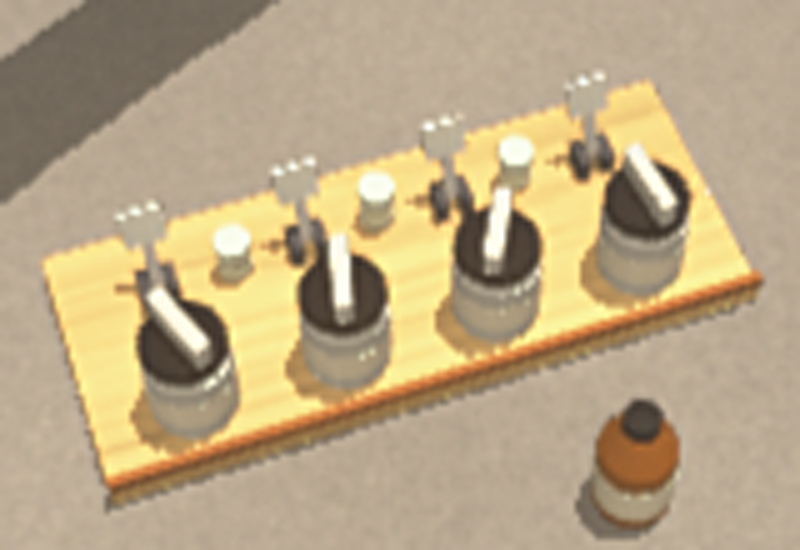

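View pics/side_crop.png

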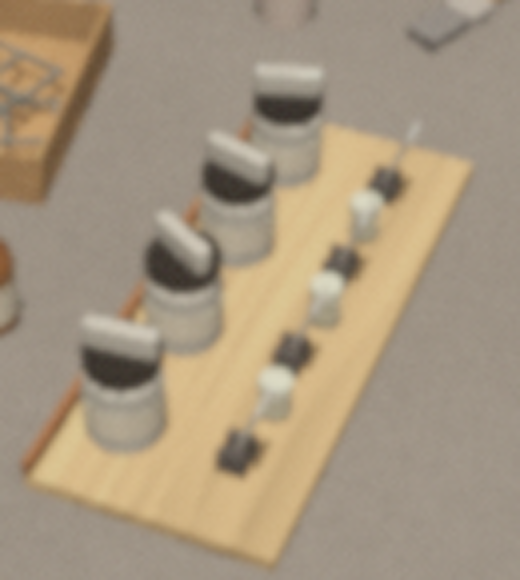

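```bash
cat >> h.py <<'E'
from scipy.spatial.transform import Rotation as Ro
def plan(s,pos,yaw=None):
    "pos world target; yaw of tool x in world deg (tool down). prints units"
    R=Ro.from_rotvec(s["orientation"]).as_matrix()
    d=R.T@(np.array(pos)-s["eef_pos"])
    y0=np.degrees(np.arctan2(R[1,0],R[0,0]))
    print("eef",np.round(s["eef_pos"],4),"yaw",round(y0,2),"tilt z",np.round(R[:,2],4))
    print("shift units total",np.round(d/.25,4),"mm",np.round(d*1e3,1),"rows>=",np.ceil(np.linalg.norm(d)/.04))
    if yaw is not None:
        dy=(y0-yaw); print("az total units",round(np.radians(dy)/.5,4),"deg",round(dy,2),"rows>=",np.ceil(abs(dy)/6.9))
E
python3 - <<'E'
from h import *
from workcell import robot
plan(robot.sense(),[.565,-.206,.235],9)
E
```

```text
eef [ 0.2176 -0.5049  0.2309] yaw 23.31 tilt z [-3.e-04  8.e-04 -1.e+00]
shift units total [ 1.7494 -0.548  -0.0158] mm [ 437.3 -137.    -4. ] rows>= 12.0
az total units 0.4995 deg 14.31 rows>= 3.0
```

>>> servo_tool --motion '[{"dx": 0.07, "dy": -0.022}, {"dx": 0.14, "dy": -0.044}, {"dx": 0.14, "dy": -0.044}, {"dx": 0.14, "dy": -0.044}, {"dx": 0.14, "dy": -0.044}, {"dx": 0.14, "dy": -0.044}, {"dx": 0.14, "dy": -0.044}, {"dx": 0.14, "dy": -0.044}]'

```text
invalid input at $.motion[0]: expected keys ax, ay, az, dx, dy, dz, jaw
```

>>> servo_tool --motion '[{"dx": 0.14, "dy": -0.044}, {"dx": 0.14, "dy": -0.044}, {"dx": 0.14, "dy": -0.044}, {"dx": 0.14, "dy": -0.044}, {"dx": 0.14, "dy": -0.044, "az": 0.16}, {"az": 0.17}, {"az": 0.17}, {}]'

```text
invalid input at $.motion[0]: expected keys ax, ay, az, dx, dy, dz, jaw
```

>>> servo_tool --motion '[{"ax": 0, "ay": 0, "az": 0, "dx": 0.07, "dy": -0.022, "dz": 0, "jaw": 0}, {"ax": 0, "ay": 0, "az": 0, "dx": 0.14, "dy": -0.044, "dz": 0, "jaw": 0}, {"ax": 0, "ay": 0, "az": 0, "dx": 0.14, "dy": -0.044, "dz": 0, "jaw": 0}, {"ax": 0, "ay": 0, "az": 0, "dx": 0.14, "dy": -0.044, "dz": 0, "jaw": 0}, {"ax": 0, "ay": 0, "az": 0, "dx": 0.14, "dy": -0.044, "dz": 0, "jaw": 0}, {"ax": 0, "ay": 0, "az": 0, "dx": 0.14, "dy": -0.044, "dz": 0, "jaw": 0}, {"ax": 0, "ay": 0, "az": 0, "dx": 0.14, "dy": -0.044, "dz": 0, "jaw": 0}, {"ax": 0, "ay": 0, "az": 0, "dx": 0.14, "dy": -0.044, "dz": 0, "jaw": 0}]'

```text
t: 0.82
eef_pos: [0.4271, -0.324, 0.2312]
orientation: [-3.077, -0.634, 0.0]
wrist_force: [0.5, -2.0, -0.7]
grip_width: 0.0427
```

>>> servo_tool --motion '[{"ax": 0, "ay": 0, "az": 0, "dx": 0.14, "dy": -0.044, "dz": 0, "jaw": 0}, {"ax": 0, "ay": 0, "az": 0, "dx": 0.14, "dy": -0.044, "dz": 0, "jaw": 0}, {"ax": 0, "ay": 0, "az": 0, "dx": 0.14, "dy": -0.044, "dz": 0, "jaw": 0}, {"ax": 0, "ay": 0, "az": 0, "dx": 0.14, "dy": -0.044, "dz": 0, "jaw": 0}, {"ax": 0, "ay": 0, "az": 0.16, "dx": 0.14, "dy": -0.044, "dz": 0, "jaw": 0}, {"ax": 0, "ay": 0, "az": 0.17, "dx": 0, "dy": 0, "dz": 0, "jaw": 0}, {"ax": 0, "ay": 0, "az": 0.17, "dx": 0, "dy": 0, "dz": 0, "jaw": 0}, {"ax": 0, "ay": 0, "az": 0, "dx": 0, "dy": 0, "dz": 0, "jaw": 0}]'

```text
t: 1.48
eef_pos: [0.5652, -0.2051, 0.2308]
orientation: [-3.132, -0.242, 0.001]
wrist_force: [-0.6, 0.5, -1.2]
grip_width: 0.0425
```

```bash
cat >> h.py <<'E'
def snap(n,tag):
    from workcell import vision
    d=vision.read_camera(n); np.savez(f"pics/{n}{tag}.npz",**d); cv2.imwrite(f"pics/{n}{tag}.png",d["pixels"][:,:,::-1]); return d
E
python3 - <<'E'
from h import *
from workcell import robot
s=robot.sense();print(s["t"],s["grip_width"],s["wrist_force"],s["ft_torque"])
plan(s,[.565,-.206,.235],9)
snap("wrist","A")
E
```

```text
1.4833 0.0424798375076132 [-0.5517661   0.4534697  -1.19996887] [-0.03442148  0.020129    0.02505124]
eef [ 0.5652 -0.2051  0.2308] yaw 8.83 tilt z [-7.e-04  3.e-04 -1.e+00]
shift units total [-0.0015  0.0035 -0.0167] mm [-0.4  0.9 -4.2] rows>= 1.0
az total units -0.0058 deg -0.17 rows>= 1.0
```

View pics/wristA.png

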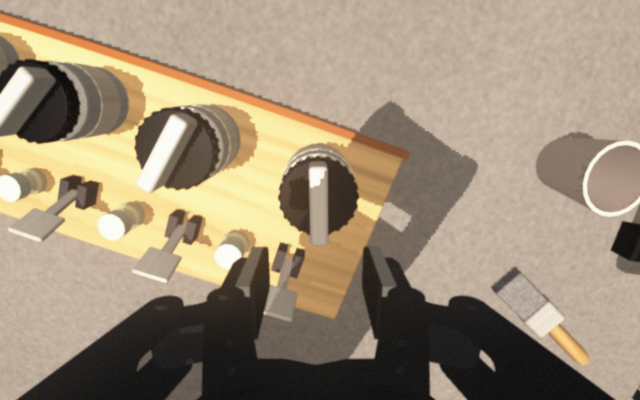

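Wrist view shows bar A at (318,205), B at (165,150), C at (25,100), with flags at (290,275), (170,245) and (55,205). I'll measure the bar tops from range plus ray casting.

```bash
cat >> h.py <<'E'
def bars(d,show=True):
    P=cloud(d); out=[]
    for name,lo,hi,mn in(("bar",.1325,.141,150),("cap",.104,.115,300)):
        m=(P[...,2]>lo)&(P[...,2]<hi)&(P[...,0]>.45)&(P[...,0]<.75)
        m[300:]=0
        m=cv2.morphologyEx(m.astype(np.uint8),cv2.MORPH_OPEN,np.ones((3,3),np.uint8))
        k,l,st,c=cv2.connectedComponentsWithStats(m)
        for i in range(1,k):
            if st[i,4]<mn: continue
            zz=np.median(P[l==i][:,2])
            cn=max(cv2.findContours((l==i).astype(np.uint8),cv2.RETR_EXTERNAL,cv2.CHAIN_APPROX_NONE)[0],key=len)[:,0].astype(float)
            q=ray(d,cn,.1355 if name=="bar" else .1095)[:,:2].astype(np.float32)
            if name=="bar":
                (c0,sz,a)=cv2.minAreaRect(q); 
                v,vv=cv2.boxPoints((c0,sz,a))[1:3]-cv2.boxPoints((c0,sz,a))[0:2]
                L=v if np.hypot(*v)>np.hypot(*vv) else vv
                mom=cv2.fitEllipse(q); 
                w,V=np.linalg.eigh(np.cov(ray(d,np.argwhere(l==i)[:,::-1],.1355)[:,:2].T))
                print(name,st[i,:5],"z",round(zz,4),"ctr",np.round(c0,4),"size",np.round(sorted(sz),4),"ang",round(np.degrees(np.arctan2(L[1],L[0]))%180,1),"pca",round(np.degrees(np.arctan2(V[1,1],V[0,1]))%180,1))
            else:
                c0,r=cv2.minEnclosingCircle(q); print(name,st[i,:5],"z",round(zz,4),"ctr",np.round(c0,4),"r",round(r,4))
E
python3 - <<'E'
from h import *
bars(load("wristA"))
E
```

```text
bar [  0  67  33  57 894] z 0.1345 ctr [0.6123 0.0213] size [0.0139 0.0459] ang 140.9 pca 145.2
bar [ 136  116   51   77 1476] z 0.1345 ctr [ 0.5847 -0.0909] size [0.0139 0.0609] ang 155.2 pca 155.0
bar [ 309  167   19   79 1342] z 0.1342 ctr [ 0.5634 -0.2072] size [0.013  0.0598] ang 9.4 pca 9.5
cap [   0   59   73   84 2859] z 0.1093 ctr [0.6064 0.0258] r 0.0337
cap [ 134  107   84   84 3373] z 0.1092 ctr [ 0.5847 -0.0909] r 0.0333
cap [ 278  157   44   77 1731] z 0.1089 ctr [ 0.5638 -0.203 ] r 0.0322
cap [ 323  158   36   76 1696] z 0.1089 ctr [ 0.5652 -0.2147] r 0.0314
```

```bash
python3 - <<'E'
from h import *
from workcell import robot
plan(robot.sense(),[.5635,-.2072,.116],9.45)
E
```

```text
eef [ 0.565  -0.2055  0.2309] yaw 9.08 tilt z [-7.e-04  3.e-04 -1.e+00]
shift units total [-0.0066  0.0061  0.4597] mm [ -1.6   1.5 114.9] rows>= 3.0
az total units -0.0128 deg -0.37 rows>= 1.0
```

>>> servo_tool --motion '[{"ax": 0, "ay": 0, "az": -0.013, "dx": -0.0066, "dy": 0.006, "dz": 0.08, "jaw": -0.35}, {"ax": 0, "ay": 0, "az": 0, "dx": 0, "dy": 0, "dz": 0.1, "jaw": -0.35}, {"ax": 0, "ay": 0, "az": 0, "dx": 0, "dy": 0, "dz": 0.1, "jaw": -0.35}, {"ax": 0, "ay": 0, "az": 0, "dx": 0, "dy": 0, "dz": 0.1, "jaw": -0.35}, {"ax": 0, "ay": 0, "az": 0, "dx": 0, "dy": 0, "dz": 0.06, "jaw": -0.35}, {"ax": 0, "ay": 0, "az": 0, "dx": 0, "dy": 0, "dz": 0.02, "jaw": -0.42}, {"ax": 0, "ay": 0, "az": 0, "dx": 0, "dy": 0, "dz": 0, "jaw": -0.45}, {"ax": 0, "ay": 0, "az": 0, "dx": 0, "dy": 0, "dz": 0, "jaw": -0.5}]'

```text
t: 2.2
eef_pos: [0.5639, -0.2078, 0.1171]
orientation: [3.131, 0.258, 0.001]
wrist_force: [-0.2, -0.7, 0.8]
grip_width: 0.0212
```

```bash
cat >> h.py <<'E'
def st():
    from workcell import robot
    s=robot.sense(); R=Ro.from_rotvec(s["orientation"]).as_matrix()
    print("t",s["t"],"p",np.round(s["eef_pos"],4),"yaw",round(np.degrees(np.arctan2(R[1,0],R[0,0])),2),"F",np.round(s["wrist_force"],2),"M",np.round(s["ft_torque"],3),"w",round(s["grip_width"],4),"Mtool",np.round(R.T@s["ft_torque"],3),"Ftool",np.round(R.T@s["wrist_force"],2))
    return s
E
python3 - <<'E'
from h import *
st()
snap("wrist","A1")
E
```

```text
t 2.2 p [ 0.5639 -0.2078  0.1171] yaw 9.41 F [-0.24 -0.73  0.81] M [ 0.002  0.009 -0.003] w 0.0212 Mtool [ 0.003 -0.009  0.003] Ftool [-0.35  0.68 -0.81]
```

View pics/wristA1.png

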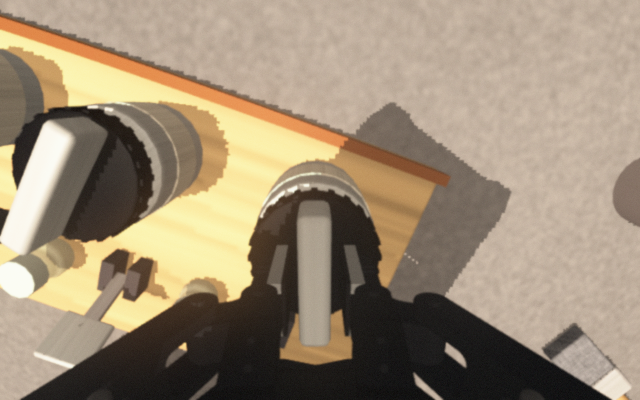

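Bar A is centred (x≈315) between the pads (288, 345) and parallel to them. I'll narrow without clamping.

>>> servo_tool --motion '[{"ax": 0, "ay": 0, "az": 0, "dx": 0, "dy": 0, "dz": 0, "jaw": -0.58}, {"ax": 0, "ay": 0, "az": 0, "dx": 0, "dy": 0, "dz": 0, "jaw": -0.62}, {"ax": 0, "ay": 0, "az": 0, "dx": 0, "dy": 0, "dz": 0, "jaw": -0.62}, {"ax": 0, "ay": 0, "az": 0, "dx": 0, "dy": 0, "dz": 0, "jaw": -0.62}]'

```text
t: 2.58
eef_pos: [0.5638, -0.2075, 0.1167]
orientation: [3.131, 0.256, 0.001]
wrist_force: [0.2, 0.2, 0.1]
grip_width: 0.0162
```

```bash
python3 - <<'E'
from h import *
st()
E
```

```text
t 2.5833 p [ 0.5638 -0.2075  0.1167] yaw 9.37 F [0.24 0.21 0.08] M [-0.017 -0.047  0.024] w 0.0162 Mtool [-0.024  0.043 -0.024] Ftool [ 0.27 -0.17 -0.08]
```

>>> servo_tool --motion '[{"ax": 0, "ay": 0, "az": 0.05, "dx": 0, "dy": 0, "dz": 0, "jaw": -0.62}, {"ax": 0, "ay": 0, "az": 0.05, "dx": 0, "dy": 0, "dz": 0, "jaw": -0.62}]'

```text
t: 2.75
eef_pos: [0.5637, -0.2075, 0.1165]
orientation: [3.136, 0.176, 0.0]
wrist_force: [1.0, 0.3, 0.4]
grip_width: 0.0165
```

```bash
python3 - <<'E'
from h import *
st()
E
```

```text
t 2.75 p [ 0.5637 -0.2075  0.1165] yaw 6.44 F [0.97 0.29 0.4 ] M [-0.011 -0.01   0.041] w 0.0165 Mtool [-0.012  0.009 -0.041] Ftool [ 1.   -0.18 -0.4 ]
```

>>> servo_tool --motion '[{"ax": 0, "ay": 0, "az": 0.03, "dx": 0, "dy": 0, "dz": 0, "jaw": -0.62}, {"ax": 0, "ay": 0, "az": 0.03, "dx": 0, "dy": 0, "dz": 0, "jaw": -0.62}]'

```text
t: 2.92
eef_pos: [0.5637, -0.2075, 0.1164]
orientation: [3.139, 0.13, 0.0]
wrist_force: [-0.6, -0.3, -0.3]
grip_width: 0.0164
```

```bash
python3 - <<'E'
from h import *
st()
E
```

```text
t 2.9167 p [ 0.5637 -0.2075  0.1164] yaw 4.73 F [-0.57 -0.27 -0.34] M [ 0.091 -0.013  0.01 ] w 0.0164 Mtool [ 0.09   0.021 -0.01 ] Ftool [-0.59  0.22  0.34]
```

>>> servo_tool --motion '[{"ax": 0, "ay": 0, "az": 0.03, "dx": 0, "dy": 0, "dz": 0, "jaw": -0.62}, {"ax": 0, "ay": 0, "az": 0, "dx": 0, "dy": 0, "dz": 0, "jaw": -0.62}]'

```text
t: 3.08
eef_pos: [0.5636, -0.2073, 0.1163]
orientation: [-3.14, -0.106, 0.0]
wrist_force: [0.2, 1.3, 0.3]
grip_width: 0.0163
```

```bash
python3 - <<'E'
from h import *
st()
E
```

```text
t 3.0833 p [ 0.5636 -0.2073  0.1163] yaw 3.86 F [0.19 1.27 0.27] M [0.105 0.064 0.049] w 0.0163 Mtool [ 0.109 -0.057 -0.049] Ftool [ 0.28 -1.26 -0.27]
```

>>> servo_tool --motion '[{"ax": 0, "ay": 0, "az": 0.025, "dx": 0, "dy": 0, "dz": 0, "jaw": -0.62}, {"ax": 0, "ay": 0, "az": 0, "dx": 0, "dy": 0, "dz": 0, "jaw": -0.62}]'

```text
t: 3.25
eef_pos: [0.5636, -0.2073, 0.1163]
orientation: [-3.14, -0.087, 0.0]
wrist_force: [-0.1, 1.9, 1.1]
grip_width: 0.0165
```

```bash
python3 - <<'E'
from h import *
st()
E
```

```text
t 3.25 p [ 0.5636 -0.2073  0.1163] yaw 3.16 F [-0.06  1.93  1.15] M [0.179 0.186 0.069] w 0.0165 Mtool [ 0.189 -0.176 -0.069] Ftool [ 0.04 -1.93 -1.15]
```

>>> servo_tool --motion '[{"ax": 0, "ay": 0, "az": 0.02, "dx": 0, "dy": 0, "dz": 0, "jaw": -0.62}, {"ax": 0, "ay": 0, "az": 0, "dx": 0, "dy": 0, "dz": 0, "jaw": -0.62}]'

```text
t: 3.42
eef_pos: [0.5636, -0.2074, 0.1163]
orientation: [-3.141, -0.071, 0.0]
wrist_force: [-1.1, 1.1, 0.8]
grip_width: 0.0165
```

```bash
python3 - <<'E'
from h import *
st()
E
```

```text
t 3.4167 p [ 0.5636 -0.2074  0.1163] yaw 2.59 F [-1.1   1.15  0.8 ] M [0.293 0.211 0.09 ] w 0.0165 Mtool [ 0.302 -0.197 -0.09 ] Ftool [-1.05 -1.2  -0.8 ]
```

>>> servo_tool --motion '[{"ax": 0, "ay": 0, "az": 0.025, "dx": 0, "dy": 0, "dz": 0, "jaw": -0.62}, {"ax": 0, "ay": 0, "az": 0, "dx": 0, "dy": 0, "dz": 0, "jaw": -0.62}]'

```text
t: 3.58
eef_pos: [0.5636, -0.2074, 0.1163]
orientation: [-3.141, -0.051, 0.0]
wrist_force: [-1.6, 0.9, 2.9]
grip_width: 0.0164
```

```bash
python3 - <<'E'
from h import *
st()
E
```

```text
t 3.5833 p [ 0.5636 -0.2074  0.1163] yaw 1.86 F [-1.63  0.93  2.88] M [0.3   0.192 0.161] w 0.0164 Mtool [ 0.306 -0.183 -0.161] Ftool [-1.6  -0.99 -2.88]
```

>>> servo_tool --motion '[{"ax": 0, "ay": 0, "az": 0.025, "dx": 0, "dy": 0, "dz": 0, "jaw": -0.62}, {"ax": 0, "ay": 0, "az": 0, "dx": 0, "dy": 0, "dz": 0, "jaw": -0.62}]'

```text
t: 3.75
eef_pos: [0.5636, -0.2075, 0.1163]
orientation: [3.141, 0.031, -0.0]
wrist_force: [-1.5, 1.7, 3.0]
grip_width: 0.0161
```

```bash
python3 - <<'E'
from h import *
st(); snap("wrist","A2")
E
```

```text
t 3.75 p [ 0.5636 -0.2075  0.1163] yaw 1.14 F [-1.51  1.68  3.03] M [0.337 0.223 0.311] w 0.0161 Mtool [ 0.342 -0.216 -0.311] Ftool [-1.47 -1.71 -3.03]
```

View pics/wristA2.png

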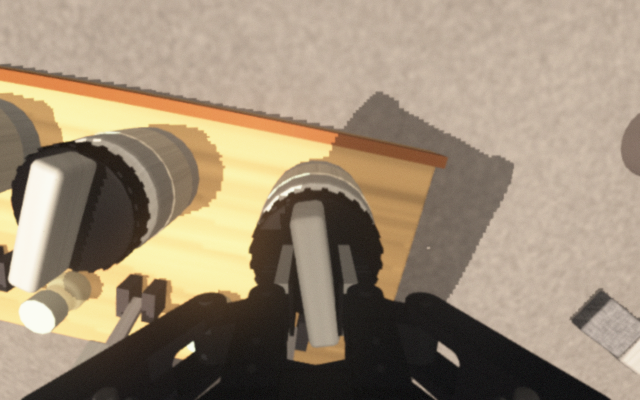

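Torque climbed steadily to 0.31 N m with the pads 8° round and the bar left behind: A is sound. Back off, lift and go to B (centre 0.5847, -0.0909, bar at -25°).

>>> servo_tool --motion '[{"ax": 0, "ay": 0, "az": -0.1, "dx": 0, "dy": 0, "dz": 0, "jaw": -0.62}, {"ax": 0, "ay": 0, "az": -0.1, "dx": 0, "dy": 0, "dz": 0, "jaw": -0.5}, {"ax": 0, "ay": 0, "az": -0.09, "dx": 0, "dy": 0, "dz": 0, "jaw": -0.35}, {"ax": 0, "ay": 0, "az": 0, "dx": 0, "dy": 0, "dz": -0.08, "jaw": -0.35}, {"ax": 0, "ay": 0, "az": 0, "dx": 0, "dy": 0, "dz": -0.12, "jaw": -0.35}, {"ax": 0, "ay": 0, "az": 0, "dx": 0, "dy": 0, "dz": -0.12, "jaw": -0.35}, {"ax": 0, "ay": 0, "az": 0, "dx": 0, "dy": 0, "dz": -0.1, "jaw": -0.35}, {"ax": 0, "ay": 0, "az": 0, "dx": 0, "dy": 0, "dz": 0, "jaw": -0.35}]'

```text
t: 4.47
eef_pos: [0.5657, -0.2085, 0.2266]
orientation: [3.127, 0.259, 0.012]
wrist_force: [0.7, -0.6, 0.8]
grip_width: 0.0275
```

```bash
python3 - <<'E'
from h import *
s=st(); bars(snap("wrist","A3"))
plan(s,[.5847,-.0909,.22],-25)
E
```

```text
t 4.4667 p [ 0.5657 -0.2085  0.2266] yaw 9.49 F [ 0.68 -0.59  0.8 ] M [ 0.    -0.02   0.017] w 0.0275 Mtool [-0.003  0.02  -0.017] Ftool [ 0.58  0.7  -0.79]
bar [  0  64  25  42 594] z 0.1346 ctr [0.6181 0.0164] size [0.0143 0.0305] ang 139.7 pca 150.0
bar [ 128  115   52   78 1509] z 0.1345 ctr [ 0.5847 -0.0906] size [0.0137 0.0611] ang 156.1 pca 155.2
bar [ 304  169   19   80 1377] z 0.1343 ctr [ 0.5634 -0.2073] size [0.0126 0.0596] ang 9.0 pca 8.9
cap [   0   56   66   87 2790] z 0.1092 ctr [0.606  0.0244] r 0.0338
cap [ 126  106   86   86 3478] z 0.1091 ctr [ 0.5845 -0.0909] r 0.0335
cap [ 310  159   45   78 1775] z 0.1089 ctr [ 0.5651 -0.2113] r 0.0321
cap [ 272  160   36   77 1753] z 0.1089 ctr [ 0.5626 -0.1991] r 0.0314
eef [ 0.5657 -0.2085  0.2266] yaw 9.49 tilt z [ 0.0078 -0.0036 -1.    ]
shift units total [ 0.1524 -0.4515  0.0254] mm [  38.1 -112.9    6.4] rows>= 3.0
az total units 1.2038 deg 34.49 rows>= 5.0
```

>>> servo_tool --motion '[{"ax": 0, "ay": 0, "az": 0, "dx": 0.038, "dy": -0.112, "dz": 0, "jaw": -0.35}, {"ax": 0, "ay": 0, "az": 0, "dx": 0.038, "dy": -0.113, "dz": 0, "jaw": -0.35}, {"ax": 0, "ay": 0, "az": 0, "dx": 0.038, "dy": -0.113, "dz": 0, "jaw": -0.35}, {"ax": 0, "ay": 0, "az": 0.12, "dx": 0.038, "dy": -0.113, "dz": 0, "jaw": -0.35}, {"ax": 0, "ay": 0, "az": 0.23, "dx": 0, "dy": 0, "dz": 0, "jaw": -0.35}, {"ax": 0, "ay": 0, "az": 0.23, "dx": 0, "dy": 0, "dz": 0, "jaw": -0.35}, {"ax": 0, "ay": 0, "az": 0.23, "dx": 0, "dy": 0, "dz": 0, "jaw": -0.35}, {"ax": 0, "ay": 0, "az": 0.23, "dx": 0, "dy": 0, "dz": 0, "jaw": -0.35}]'

```text
t: 5.18
eef_pos: [0.5822, -0.0897, 0.2198]
orientation: [-3.091, 0.562, 0.003]
wrist_force: [0.3, -0.2, -0.0]
grip_width: 0.028
```

>>> servo_tool --motion '[{"ax": 0, "ay": 0, "az": 0.16, "dx": 0, "dy": 0, "dz": 0, "jaw": -0.35}, {"ax": 0, "ay": 0, "az": 0, "dx": 0, "dy": 0, "dz": 0, "jaw": -0.35}]'

```text
t: 5.35
eef_pos: [0.5821, -0.09, 0.2199]
orientation: [3.067, -0.682, -0.003]
wrist_force: [1.2, -0.9, 0.1]
grip_width: 0.0279
```

```bash
python3 - <<'E'
from h import *
s=st(); bars(snap("wrist","B0"))
plan(s,[.5847,-.0909,.1165],-25)
E
```

```text
t 5.35 p [ 0.5821 -0.09    0.2199] yaw -25.09 F [ 1.21 -0.87  0.11] M [ 0.027 -0.007  0.015] w 0.0279 Mtool [ 0.027 -0.005 -0.015] Ftool [ 1.46  0.27 -0.11]
bar [ 457  124   51   78 1511] z 0.1343 ctr [ 0.5636 -0.2064] size [0.0134 0.0596] ang 8.5 pca 8.8
bar [ 305  162   19   83 1489] z 0.1343 ctr [ 0.5856 -0.0899] size [0.0126 0.0597] ang 155.3 pca 155.4
bar [ 146  205   25   77 1282] z 0.1346 ctr [0.6062 0.0269] size [0.0134 0.061 ] ang 140.5 pca 140.5
bar [  0 244  45  56 859] z 0.1347 ctr [0.6323 0.1436] size [0.0149 0.0529] ang 175.9 pca 176.1
cap [ 423  113   86   86 3517] z 0.1089 ctr [ 0.5636 -0.2063] r 0.0333
cap [ 272  152   46   80 1861] z 0.109 ctr [ 0.589  -0.0857] r 0.0319
cap [ 320  154   37   80 1832] z 0.109 ctr [ 0.5821 -0.0967] r 0.0316
cap [ 132  192   81   76 2952] z 0.1091 ctr [0.6066 0.0263] r 0.0337
cap [  26  227   60   68 2078] z 0.1093 ctr [0.6278 0.1411] r 0.0328
eef [ 0.5821 -0.09    0.2199] yaw -25.09 tilt z [-1.6e-03  3.0e-04 -1.0e+00]
shift units total [ 0.0115 -0.0011  0.4137] mm [  2.9  -0.3 103.4] rows>= 3.0
az total units -0.0033 deg -0.09 rows>= 1.0
```

View pics/wristB0.png

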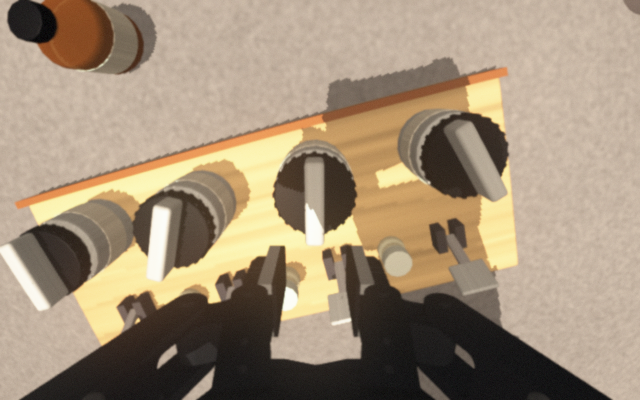

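View: bar B centred at (315,200), A at (475,160), C at (160,240), D at (30,275). Descend on B.

>>> servo_tool --motion '[{"ax": 0, "ay": 0, "az": -0.012, "dx": 0.0127, "dy": -0.005, "dz": 0.08, "jaw": -0.35}, {"ax": 0, "ay": 0, "az": 0, "dx": 0, "dy": 0, "dz": 0.1, "jaw": -0.35}, {"ax": 0, "ay": 0, "az": 0, "dx": 0, "dy": 0, "dz": 0.1, "jaw": -0.35}, {"ax": 0, "ay": 0, "az": 0, "dx": 0, "dy": 0, "dz": 0.1, "jaw": -0.35}, {"ax": 0, "ay": 0, "az": 0, "dx": 0, "dy": 0, "dz": 0.034, "jaw": -0.42}, {"ax": 0, "ay": 0, "az": 0, "dx": 0, "dy": 0, "dz": 0, "jaw": -0.5}, {"ax": 0, "ay": 0, "az": 0, "dx": 0, "dy": 0, "dz": 0, "jaw": -0.58}, {"ax": 0, "ay": 0, "az": 0, "dx": 0, "dy": 0, "dz": 0, "jaw": -0.6}]'

```text
t: 6.07
eef_pos: [0.5867, -0.0904, 0.1192]
orientation: [3.07, -0.666, 0.003]
wrist_force: [0.2, -0.4, -0.1]
grip_width: 0.0173
```

```bash
python3 - <<'E'
from h import *
st()
snap("wrist","B1")
E
```

```text
t 6.0667 p [ 0.5867 -0.0904  0.1192] yaw -24.49 F [ 0.16 -0.42 -0.08] M [ 0.04  -0.006  0.002] w 0.0173 Mtool [ 0.039 -0.011 -0.002] Ftool [0.32 0.32 0.08]
```

View pics/wristB1.png

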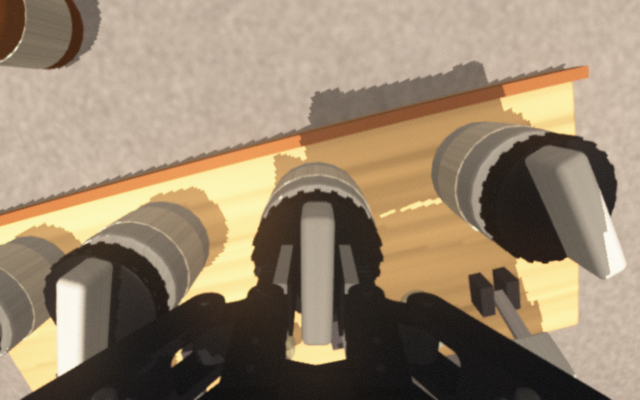

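Bar B centred (317) between pads (291, 341). Feel it.

>>> servo_tool --motion '[{"ax": 0, "ay": 0, "az": 0, "dx": 0, "dy": 0, "dz": 0.008, "jaw": -0.62}, {"ax": 0, "ay": 0, "az": 0.05, "dx": 0, "dy": 0, "dz": 0, "jaw": -0.62}, {"ax": 0, "ay": 0, "az": 0.05, "dx": 0, "dy": 0, "dz": 0, "jaw": -0.62}, {"ax": 0, "ay": 0, "az": 0.05, "dx": 0, "dy": 0, "dz": 0, "jaw": -0.62}, {"ax": 0, "ay": 0, "az": 0.04, "dx": 0, "dy": 0, "dz": 0, "jaw": -0.62}, {"ax": 0, "ay": 0, "az": 0, "dx": 0, "dy": 0, "dz": 0, "jaw": -0.62}]'

```text
t: 6.62
eef_pos: [0.5863, -0.0905, 0.1165]
orientation: [3.034, -0.814, 0.002]
wrist_force: [-0.2, -1.8, 0.9]
grip_width: 0.0163
```

```bash
python3 - <<'E'
from h import *
st()
E
```

```text
t 6.6167 p [ 0.5863 -0.0905  0.1165] yaw -30.02 F [-0.24 -1.76  0.88] M [-0.367 -0.017 -0.009] w 0.0163 Mtool [-0.309  0.198  0.008] Ftool [ 0.68  1.64 -0.88]
```

>>> servo_tool --motion '[{"ax": 0, "ay": 0, "az": 0.03, "dx": 0, "dy": 0, "dz": 0, "jaw": -0.62}, {"ax": 0, "ay": 0, "az": 0, "dx": 0, "dy": 0, "dz": 0, "jaw": -0.62}]'

```text
t: 6.78
eef_pos: [0.5862, -0.0906, 0.1163]
orientation: [3.028, -0.836, 0.002]
wrist_force: [-0.5, -4.3, 2.6]
grip_width: 0.0165
```

```bash
python3 - <<'E'
from h import *
st()
E
```

```text
t 6.7833 p [ 0.5862 -0.0906  0.1163] yaw -30.87 F [-0.51 -4.26  2.59] M [-0.694  0.034  0.074] w 0.0165 Mtool [-0.613  0.327 -0.074] Ftool [ 1.75  3.92 -2.59]
```

>>> servo_tool --motion '[{"ax": 0, "ay": 0, "az": 0.03, "dx": 0, "dy": 0, "dz": 0, "jaw": -0.62}, {"ax": 0, "ay": 0, "az": 0, "dx": 0, "dy": 0, "dz": 0, "jaw": -0.62}]'

```text
t: 6.95
eef_pos: [0.5862, -0.0906, 0.1162]
orientation: [3.021, -0.859, 0.002]
wrist_force: [-0.4, -5.0, 3.5]
grip_width: 0.0165
```

```bash
python3 - <<'E'
from h import *
st()
E
```

```text
t 6.95 p [ 0.5862 -0.0906  0.1162] yaw -31.76 F [-0.38 -4.96  3.55] M [-0.907  0.131  0.131] w 0.0165 Mtool [-0.84   0.366 -0.132] Ftool [ 2.29  4.42 -3.54]
```

>>> servo_tool --motion '[{"ax": 0, "ay": 0, "az": 0.03, "dx": 0, "dy": 0, "dz": 0, "jaw": -0.62}, {"ax": 0, "ay": 0, "az": 0, "dx": 0, "dy": 0, "dz": 0, "jaw": -0.62}]'

```text
t: 7.12
eef_pos: [0.5862, -0.0906, 0.1162]
orientation: [3.015, -0.882, 0.002]
wrist_force: [0.1, -5.4, 4.4]
grip_width: 0.0164
```

```bash
python3 - <<'E'
from h import *
st()
E
```

```text
t 7.1167 p [ 0.5862 -0.0906  0.1162] yaw -32.62 F [ 0.09 -5.4   4.45] M [-0.878  0.052  0.091] w 0.0164 Mtool [-0.767  0.429 -0.092] Ftool [ 3.    4.5  -4.44]
```

>>> servo_tool --motion '[{"ax": 0, "ay": 0, "az": 0.025, "dx": 0, "dy": 0, "dz": 0, "jaw": -0.62}, {"ax": 0, "ay": 0, "az": 0, "dx": 0, "dy": 0, "dz": 0, "jaw": -0.62}]'

```text
t: 7.28
eef_pos: [0.5862, -0.0907, 0.1162]
orientation: [3.009, -0.901, 0.002]
wrist_force: [-0.6, -5.8, 3.7]
grip_width: 0.0162
```

```bash
python3 - <<'E'
from h import *
st()
E
```

```text
t 7.2833 p [ 0.5862 -0.0907  0.1162] yaw -33.33 F [-0.62 -5.82  3.65] M [-0.916  0.075  0.118] w 0.0162 Mtool [-0.806  0.44  -0.119] Ftool [ 2.69  5.2  -3.65]
```

Torque seems to plateau near 0.1. Two more steps, then look at the bar.

>>> servo_tool --motion '[{"ax": 0, "ay": 0, "az": 0.03, "dx": 0, "dy": 0, "dz": 0, "jaw": -0.62}, {"ax": 0, "ay": 0, "az": 0, "dx": 0, "dy": 0, "dz": 0, "jaw": -0.62}]'

```text
t: 7.45
eef_pos: [0.5862, -0.0906, 0.1163]
orientation: [3.002, -0.923, 0.002]
wrist_force: [0.3, -5.2, 4.8]
grip_width: 0.0163
```

```bash
python3 - <<'E'
from h import *
st()
d=snap("wrist","B2")
for n in ("wristA","wristA1","wristA2","wristB1","wristB2"):
    dd=load(n);P=cloud(dd); m=(P[...,2]>.1325)&(P[...,2]<.141); m[:, :270]=0;m[:,370:]=0;m[300:]=0
    k,l,s,c=cv2.connectedComponentsWithStats(m.astype(np.uint8)); i=1+s[1:,4].argmax()
    q=ray(dd,np.argwhere(l==i)[:,::-1],.1355)[:,:2]; w,V=np.linalg.eigh(np.cov(q.T)); print(n,s[i],np.degrees(np.arctan2(V[1,1],V[0,1]))%180, q.mean(0))
E
```

```text
t 7.45 p [ 0.5862 -0.0906  0.1163] yaw -34.19 F [ 0.33 -5.22  4.78] M [-0.918  0.119  0.118] w 0.0163 Mtool [-0.826  0.418 -0.118] Ftool [ 3.21  4.14 -4.78]
wristA [ 309  166   19   80 1391] 9.501698976277027 [ 0.56482208 -0.20704643]
wristA1 [ 297  215   35   85 2655] 9.600733637603412 [ 0.57632411 -0.20530119]
wristA2 [ 270  215   64   85 2939] 7.820789299748299 [ 0.57628509 -0.20482626]
wristB1 [ 300  216   35   84 2582] 155.36199895508162 [ 0.59691946 -0.09534739]
wristB2 [ 270  218  100   82 3250] 162.08812862005826 [ 0.59605486 -0.0966434 ]
```

View pics/wristB2.png

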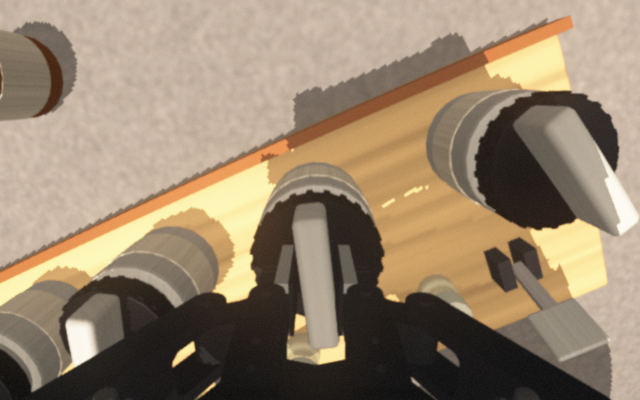

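>>> servo_tool --motion '[{"ax": 0, "ay": 0, "az": 0.03, "dx": 0, "dy": 0, "dz": 0, "jaw": -0.62}, {"ax": 0, "ay": 0, "az": 0.03, "dx": 0, "dy": 0, "dz": 0, "jaw": -0.62}]'

```text
t: 7.67
eef_pos: [0.5862, -0.0907, 0.1162]
orientation: [2.988, -0.968, 0.002]
wrist_force: [-1.8, -6.1, 5.3]
grip_width: 0.0166
```

```bash
python3 - <<'E'
from h import *
st()
E
```

```text
t 7.6667 p [ 0.5862 -0.0907  0.1162] yaw -35.9 F [-1.84 -6.1   5.31] M [-1.091  0.151  0.163] w 0.0166 Mtool [-0.972  0.518 -0.164] Ftool [ 2.1   6.02 -5.31]
```

>>> servo_tool --motion '[{"ax": 0, "ay": 0, "az": 0.03, "dx": 0, "dy": 0, "dz": 0, "jaw": -0.62}, {"ax": 0, "ay": 0, "az": 0.04, "dx": 0, "dy": 0, "dz": 0, "jaw": -0.62}]'

```text
t: 7.83
eef_pos: [0.5861, -0.0908, 0.1162]
orientation: [2.971, -1.02, 0.001]
wrist_force: [-1.7, -6.9, 5.3]
grip_width: 0.0161
```

```bash
python3 - <<'E'
from h import *
st()
E
```

```text
t 7.8333 p [ 0.5861 -0.0908  0.1162] yaw -37.91 F [-1.74 -6.87  5.31] M [-1.12   0.219  0.12 ] w 0.0161 Mtool [-1.019  0.515 -0.121] Ftool [ 2.86  6.49 -5.3 ]
```

B slips steadily at about 0.12 N m, so it is the worn one. Check joint 6 before the big turn.

```bash
python3 - <<'E'
from h import *
s=st();print(np.round(s["joint_positions"],3))
E
```

```text
t 7.8333 p [ 0.5861 -0.0908  0.1162] yaw -37.91 F [-1.74 -6.87  5.31] M [-1.12   0.219  0.12 ] w 0.0161 Mtool [-1.019  0.515 -0.121] Ftool [ 2.86  6.49 -5.3 ]
[-2.320e-01  5.630e-01  1.634e+00 -1.000e-03  9.440e-01  2.001e+00]
```

>>> servo_tool --motion '[{"ax": 0, "ay": 0, "az": 0.06, "dx": 0, "dy": 0.003, "dz": 0, "jaw": -0.62}, {"ax": 0, "ay": 0, "az": 0.08, "dx": 0, "dy": 0, "dz": 0, "jaw": -0.62}, {"ax": 0, "ay": 0, "az": 0.08, "dx": 0, "dy": 0, "dz": 0, "jaw": -0.62}, {"ax": 0, "ay": 0, "az": 0.08, "dx": 0, "dy": 0, "dz": 0, "jaw": -0.62}, {"ax": 0, "ay": 0, "az": 0.08, "dx": 0, "dy": 0, "dz": 0, "jaw": -0.62}, {"ax": 0, "ay": 0, "az": 0.08, "dx": 0, "dy": 0, "dz": 0, "jaw": -0.62}, {"ax": 0, "ay": 0, "az": 0.08, "dx": 0, "dy": 0, "dz": 0, "jaw": -0.62}]'

```text
t: 8.42
eef_pos: [0.5856, -0.0914, 0.1162]
orientation: [2.805, -1.412, 0.001]
wrist_force: [-1.2, -6.3, 4.3]
grip_width: 0.0162
```

```bash
python3 - <<'E'
from h import *
s=st();print(np.round(s["joint_positions"],3))
E
```

```text
t 8.4167 p [ 0.5856 -0.0914  0.1162] yaw -53.45 F [-1.18 -6.32  4.32] M [-1.168  0.328  0.109] w 0.0162 Mtool [-0.959  0.743 -0.11 ] Ftool [ 4.38  4.71 -4.31]
[-2.330e-01  5.630e-01  1.635e+00 -1.000e-03  9.430e-01  2.271e+00]
```

>>> servo_tool --motion '[{"ax": 0, "ay": 0, "az": 0.08, "dx": 0, "dy": 0.002, "dz": 0, "jaw": -0.62}, {"ax": 0, "ay": 0, "az": 0.08, "dx": 0, "dy": 0, "dz": 0, "jaw": -0.62}, {"ax": 0, "ay": 0, "az": 0.08, "dx": 0, "dy": 0, "dz": 0, "jaw": -0.62}, {"ax": 0, "ay": 0, "az": 0.08, "dx": 0, "dy": 0, "dz": 0, "jaw": -0.62}, {"ax": 0, "ay": 0, "az": 0.08, "dx": 0, "dy": 0, "dz": 0, "jaw": -0.62}, {"ax": 0, "ay": 0, "az": 0.08, "dx": 0, "dy": 0, "dz": 0, "jaw": -0.62}, {"ax": 0, "ay": 0, "az": 0.08, "dx": 0, "dy": 0, "dz": 0, "jaw": -0.62}, {"ax": 0, "ay": 0, "az": 0, "dx": 0, "dy": 0, "dz": 0, "jaw": -0.62}]'

```text
t: 9.08
eef_pos: [0.5848, -0.0916, 0.116]
orientation: [2.58, -1.791, -0.0]
wrist_force: [-3.8, -5.5, 2.7]
grip_width: 0.016
```

>>> servo_tool --motion '[{"ax": 0, "ay": 0, "az": -0.08, "dx": 0, "dy": 0, "dz": 0, "jaw": -0.62}, {"ax": 0, "ay": 0, "az": -0.08, "dx": 0, "dy": 0, "dz": 0, "jaw": -0.5}, {"ax": 0, "ay": 0, "az": 0, "dx": 0, "dy": 0, "dz": 0, "jaw": -0.35}, {"ax": 0, "ay": 0, "az": 0, "dx": 0, "dy": 0, "dz": -0.08, "jaw": -0.35}, {"ax": 0, "ay": 0, "az": 0, "dx": 0, "dy": 0, "dz": -0.12, "jaw": -0.35}, {"ax": 0, "ay": 0, "az": 0, "dx": 0, "dy": 0, "dz": -0.12, "jaw": -0.35}, {"ax": 0, "ay": 0, "az": 0, "dx": 0, "dy": 0, "dz": -0.1, "jaw": -0.35}, {"ax": 0, "ay": 0, "az": 0, "dx": 0, "dy": 0, "dz": 0, "jaw": -0.35}]'

```text
t: 9.75
eef_pos: [0.5869, -0.0911, 0.2259]
orientation: [-2.649, 1.683, -0.011]
wrist_force: [-0.4, -0.4, 0.5]
grip_width: 0.0276
```

```bash
python3 - <<'E'
from h import *
s=st();print(np.round(s["joint_positions"],3)); bars(snap("wrist","B3"))
E
```

```text
t 9.75 p [ 0.5869 -0.0911  0.2259] yaw -64.87 F [-0.38 -0.42  0.55] M [-0.046 -0.001 -0.023] w 0.0276 Mtool [-0.018  0.042  0.023] Ftool [ 0.22  0.52 -0.55]
[-2.330e-01  4.320e-01  1.545e+00  1.000e-03  1.157e+00  2.470e+00]
bar [ 382   44   90   46 1832] z 0.1343 ctr [ 0.563 -0.207] size [0.0136 0.0605] ang 7.8 pca 8.3
bar [ 310  167   20   81 1403] z 0.1343 ctr [ 0.5847 -0.0904] size [0.0132 0.0603] ang 117.6 pca 117.2
cap [ 378   22   82   44 1777] z 0.1088 ctr [ 0.566  -0.2169] r 0.0304
cap [ 370   60   83   57 2443] z 0.1089 ctr [ 0.5621 -0.1989] r 0.0321
cap [ 279  159   34   76 1724] z 0.1089 ctr [ 0.5939 -0.0868] r 0.0308
cap [ 314  158   47   78 1790] z 0.109 ctr [ 0.5812 -0.0927] r 0.0322
cap [206 271  40  26 369] z 0.109 ctr [0.6254 0.0137] r 0.0217
```

View pics/wristB3.png

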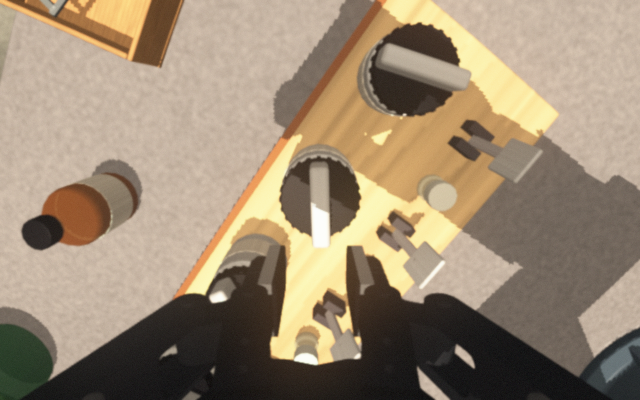

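Bar B now at 117.3° (was 155.3°): turned 38°. A is unmoved at about 8-9°. Flag B shows in this view with its cheeks near (395,230) and its plate near (425,262). Now locate it.

```bash
python3 - <<'E'
from h import *
A=np.array([.5634,-.207]);C=np.array([.6064,.0265]);B=np.array([.585,-.0903])
u=(C-A)/np.linalg.norm(C-A); bx=np.array([u[1],-u[0]]); print("bx",bx,np.degrees(np.arctan2(bx[1],bx[0])),np.linalg.norm(C-A))
piv=B-.1*bx; print("pivot pred",piv)
for n in("wristB3","wristB0","wristA"):
    d=load(n);P=cloud(d)
    rel=P[...,:2]-B; X=rel@bx; Y=rel@u
    m=(P[...,2]>.068)&(P[...,2]<.115)&(X<-.09)&(X>-.16)&(abs(Y)<.18)
    m[320:]=0
    k,l,s,c=cv2.connectedComponentsWithStats(m.astype(np.uint8))
    for i in range(1,k):
        if s[i,4]>60:
            q=P[l==i]; print(n,s[i],"X",np.percentile(X[l==i],[2,50,98]).round(4),"Y",np.percentile(Y[l==i],[2,50,98]).round(4),"z",np.percentile(q[:,2],[2,50,98]).round(4))
from workcell import robot
plan(robot.sense(),[*(piv-.065*bx),.20],-10.4)
E
```

```text
bx [ 0.98346306 -0.18110883] -10.43435262496513 0.23742630435568843
pivot pred [ 0.48665369 -0.07218912]
wristB3 [ 488  138   55   46 1432] X [-0.1249 -0.1176 -0.1111] Y [-0.135  -0.1187 -0.1025] z [0.0702 0.0887 0.1017]
wristB3 [ 402  241   43   48 1150] X [-0.1237 -0.1167 -0.1103] Y [-0.0157  0.0001  0.0167] z [0.0707 0.0887 0.1021]
wristB0 [ 448  259   51   37 1203] X [-0.1245 -0.1174 -0.1112] Y [-0.1346 -0.1184 -0.1026] z [0.0704 0.0878 0.1015]
wristB0 [327 288  24  32 576] X [-0.1208 -0.116  -0.1104] Y [-0.0013  0.0072  0.0171] z [0.0693 0.0859 0.1011]
wristA [   8  208   57   34 1136] X [-0.1238 -0.1168 -0.1107] Y [0.1038 0.1191 0.1362] z [0.0701 0.0886 0.1022]
wristA [ 132  247   50   36 1140] X [-0.124  -0.1166 -0.1108] Y [-0.0158  0.0001  0.0164] z [0.0701 0.0887 0.1022]
wristA [263 284  34  36 872] X [-0.1241 -0.1174 -0.1112] Y [-0.1353 -0.1214 -0.1084] z [0.07   0.0875 0.1016]
eef [ 0.586  -0.0909  0.2232] yaw -64.86 tilt z [ 4.2e-03 -5.0e-04 -1.0e+00]
shift units total [-0.3882  0.5398  0.0898] mm [-97.  134.9  22.5] rows>= 5.0
az total units -1.9011 deg -54.46 rows>= 8.0
```

The plate is centred on Y=0 and its top is at z 0.102, as predicted. Move behind flag B, closing the jaws.

>>> servo_tool --motion '[{"ax": 0, "ay": 0, "az": 0, "dx": -0.065, "dy": 0.09, "dz": 0, "jaw": -1}, {"ax": 0, "ay": 0, "az": 0, "dx": -0.065, "dy": 0.09, "dz": 0, "jaw": -1}, {"ax": 0, "ay": 0, "az": 0, "dx": -0.065, "dy": 0.09, "dz": 0, "jaw": -1}, {"ax": 0, "ay": 0, "az": 0, "dx": -0.065, "dy": 0.09, "dz": 0, "jaw": -1}, {"ax": 0, "ay": 0, "az": 0, "dx": -0.065, "dy": 0.09, "dz": 0, "jaw": -1}, {"ax": 0, "ay": 0, "az": -0.12, "dx": -0.063, "dy": 0.09, "dz": 0, "jaw": -1}, {"ax": 0, "ay": 0, "az": -0.23, "dx": 0, "dy": 0, "dz": 0, "jaw": -1}, {"ax": 0, "ay": 0, "az": -0.23, "dx": 0, "dy": 0, "dz": 0, "jaw": -1}]'

```text
t: 10.47
eef_pos: [0.4199, -0.0602, 0.2199]
orientation: [-2.871, 1.276, 0.003]
wrist_force: [0.7, -0.6, 0.7]
grip_width: -0.0001
```

>>> servo_tool --motion '[{"ax": 0, "ay": 0, "az": -0.23, "dx": 0, "dy": 0, "dz": 0, "jaw": -1}, {"ax": 0, "ay": 0, "az": -0.23, "dx": 0, "dy": 0, "dz": 0, "jaw": -1}, {"ax": 0, "ay": 0, "az": -0.23, "dx": 0, "dy": 0, "dz": 0, "jaw": -1}, {"ax": 0, "ay": 0, "az": -0.23, "dx": 0, "dy": 0, "dz": 0, "jaw": -1}, {"ax": 0, "ay": 0, "az": -0.23, "dx": 0, "dy": 0, "dz": 0, "jaw": -1}, {"ax": 0, "ay": 0, "az": -0.17, "dx": 0, "dy": 0, "dz": 0, "jaw": -1}, {"ax": 0, "ay": 0, "az": 0, "dx": 0, "dy": 0, "dz": 0, "jaw": -1}]'

```text
t: 11.05
eef_pos: [0.421, -0.0605, 0.2197]
orientation: [-3.128, 0.279, 0.003]
wrist_force: [-0.6, -0.1, -0.0]
grip_width: 0.0
```

```bash
python3 - <<'E'
from h import *
s=st(); plan(s,[.4227,-.0604,.078],-10.4); snap("wrist","F0")
E
```

```text
t 11.05 p [ 0.421  -0.0605  0.2197] yaw -10.2 F [-0.65 -0.12 -0.03] M [ 0.009 -0.007 -0.02 ] w 0.0 Mtool [0.01  0.006 0.02 ] Ftool [-0.62  0.23  0.04]
eef [ 0.421  -0.0605  0.2197] yaw -10.2 tilt z [-2.e-03  8.e-04 -1.e+00]
shift units total [ 0.008  -0.0013  0.5668] mm [  2.   -0.3 141.7] rows>= 4.0
az total units 0.0071 deg 0.2 rows>= 1.0
```

View pics/wristF0.png

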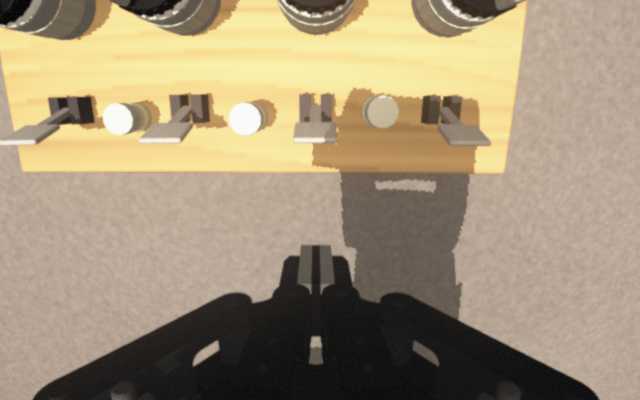

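Flag B's plate (315,130) is straight ahead of the closed fingertips (316,265).

>>> servo_tool --motion '[{"ax": 0, "ay": 0, "az": 0, "dx": 0, "dy": 0, "dz": 0.08, "jaw": -1}, {"ax": 0, "ay": 0, "az": 0, "dx": 0, "dy": 0, "dz": 0.13, "jaw": -1}, {"ax": 0, "ay": 0, "az": 0, "dx": 0, "dy": 0, "dz": 0.13, "jaw": -1}, {"ax": 0, "ay": 0, "az": 0, "dx": 0, "dy": 0, "dz": 0.13, "jaw": -1}, {"ax": 0, "ay": 0, "az": 0, "dx": 0, "dy": 0, "dz": 0.096, "jaw": -1}, {"ax": 0, "ay": 0, "az": 0, "dx": 0, "dy": 0, "dz": 0, "jaw": -1}]'

```text
t: 11.6
eef_pos: [0.4188, -0.0601, 0.0754]
orientation: [-3.127, 0.289, 0.012]
wrist_force: [-0.7, 1.2, -0.8]
grip_width: -0.0002
```

>>> servo_tool --motion '[{"ax": 0, "ay": 0, "az": 0, "dx": 0.04, "dy": 0, "dz": 0, "jaw": -1}, {"ax": 0, "ay": 0, "az": 0, "dx": 0.04, "dy": 0, "dz": 0, "jaw": -1}, {"ax": 0, "ay": 0, "az": 0, "dx": 0.04, "dy": 0, "dz": 0, "jaw": -1}, {"ax": 0, "ay": 0, "az": 0, "dx": 0.04, "dy": 0, "dz": 0, "jaw": -1}, {"ax": 0, "ay": 0, "az": 0, "dx": 0.04, "dy": 0, "dz": 0, "jaw": -1}]'

```text
t: 12.02
eef_pos: [0.4725, -0.0701, 0.0803]
orientation: [3.128, -0.284, 0.003]
wrist_force: [-1.1, 0.7, 1.2]
grip_width: 0.0001
```

```bash
python3 - <<'E'
from h import *
s=st(); plan(s,[.5019,-.075,.078],-10.4); snap("wrist","F1")
E
```

```text
t 12.0167 p [ 0.4725 -0.0701  0.0803] yaw -10.37 F [-1.14  0.68  1.2 ] M [0.082 0.294 0.002] w 0.0001 Mtool [ 0.027 -0.304 -0.002] Ftool [-1.24 -0.47 -1.2 ]
eef [ 0.4725 -0.0701  0.0803] yaw -10.37 tilt z [ 1.8e-03 -4.0e-04 -1.0e+00]
shift units total [ 0.1192 -0.002   0.0095] mm [29.8 -0.5  2.4] rows>= 1.0
az total units 0.0009 deg 0.03 rows>= 1.0
```

View pics/wristF1.png

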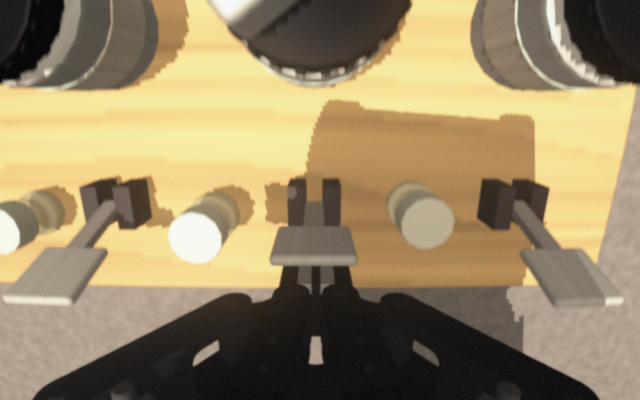

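The fingers are against the plate (315,245), well centred. Push on.

>>> servo_tool --motion '[{"ax": 0, "ay": 0, "az": 0, "dx": 0.03, "dy": 0, "dz": 0, "jaw": -1}, {"ax": 0, "ay": 0, "az": 0, "dx": 0.03, "dy": 0, "dz": 0.004, "jaw": -1}, {"ax": 0, "ay": 0, "az": 0, "dx": 0.03, "dy": 0, "dz": 0.004, "jaw": -1}, {"ax": 0, "ay": 0, "az": 0, "dx": 0.02, "dy": 0, "dz": 0, "jaw": -1}, {"ax": 0, "ay": 0, "az": 0, "dx": 0, "dy": 0, "dz": 0, "jaw": -1}]'

```text
t: 12.48
eef_pos: [0.4989, -0.075, 0.0772]
orientation: [3.129, -0.284, 0.001]
wrist_force: [0.6, 0.1, 0.6]
grip_width: -0.0
```

```bash
python3 - <<'E'
from h import *
s=st(); plan(s,[.5019,-.075,.078],-10.4); snap("wrist","F2")
E
```

```text
t 12.4833 p [ 0.4989 -0.075   0.0772] yaw -10.36 F [0.57 0.15 0.63] M [ 0.024  0.02  -0.011] w -0.0 Mtool [ 0.02  -0.024  0.011] Ftool [ 0.54 -0.25 -0.63]
eef [ 0.4989 -0.075   0.0772] yaw -10.36 tilt z [ 7.e-04 -1.e-04 -1.e+00]
shift units total [ 0.012  -0.002  -0.0031] mm [ 3.  -0.5 -0.8] rows>= 1.0
az total units 0.0015 deg 0.04 rows>= 1.0
```

View pics/wristF2.png

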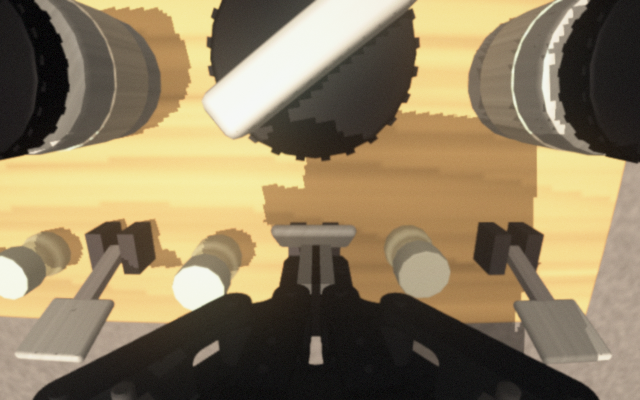

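The plate now stands roughly upright (313,235) ahead of the fingers. Continue in small steps, watching the force.

>>> servo_tool --motion '[{"ax": 0, "ay": 0, "az": 0, "dx": 0.02, "dy": 0, "dz": 0, "jaw": -1}, {"ax": 0, "ay": 0, "az": 0, "dx": 0.02, "dy": 0, "dz": 0, "jaw": -1}, {"ax": 0, "ay": 0, "az": 0, "dx": 0, "dy": 0, "dz": 0, "jaw": -1}]'

```text
t: 12.78
eef_pos: [0.5035, -0.0757, 0.0765]
orientation: [-3.127, 0.283, 0.019]
wrist_force: [-22.5, 3.3, 16.8]
grip_width: -0.0001
```

>>> servo_tool --motion '[{"ax": 0, "ay": 0, "az": 0, "dx": 0.01, "dy": 0, "dz": 0, "jaw": -1}, {"ax": 0, "ay": 0, "az": 0, "dx": 0, "dy": 0, "dz": 0, "jaw": -1}]'

```text
t: 12.95
eef_pos: [0.5038, -0.0757, 0.0763]
orientation: [-3.127, 0.283, 0.026]
wrist_force: [-32.4, 4.0, 23.1]
grip_width: 0.0002
```

>>> servo_tool --motion '[{"ax": 0, "ay": 0, "az": 0, "dx": 0.01, "dy": 0, "dz": 0, "jaw": -1}, {"ax": 0, "ay": 0, "az": 0, "dx": 0, "dy": 0, "dz": 0, "jaw": -1}]'

```text
t: 13.12
eef_pos: [0.5043, -0.0757, 0.0761]
orientation: [-3.126, 0.282, 0.033]
wrist_force: [-42.9, 6.1, 31.9]
grip_width: -0.0001
```

```bash
python3 - <<'E'
from h import *
s=st(); snap("wrist","F3")
E
```

```text
t 13.1167 p [ 0.5043 -0.0757  0.0761] yaw -10.31 F [-42.89   6.08  31.88] M [ 8.360e-01  7.222e+00 -2.000e-03] w -0.0001 Mtool [-0.47  -7.255  0.015] Ftool [-43.96   1.68 -30.95]
```

View pics/wristF3.png

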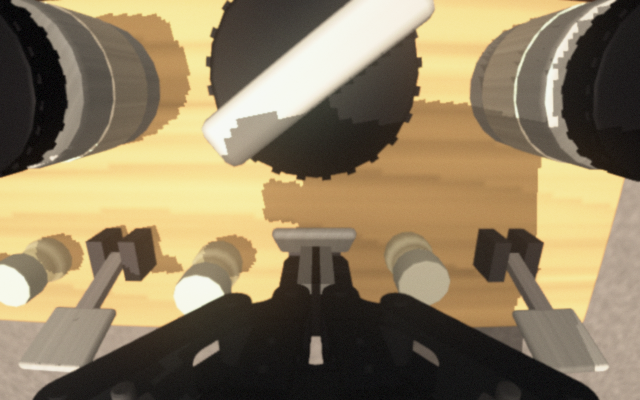

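The stop is reached (TCP 17 mm past the pivot, and the force direction matches a 34° lean). Back off at once, rise clear and check.

>>> servo_tool --motion '[{"ax": 0, "ay": 0, "az": 0, "dx": -0.06, "dy": 0, "dz": 0, "jaw": -1}, {"ax": 0, "ay": 0, "az": 0, "dx": -0.1, "dy": 0, "dz": 0, "jaw": -1}, {"ax": 0, "ay": 0, "az": 0, "dx": -0.12, "dy": 0, "dz": 0, "jaw": -1}, {"ax": 0, "ay": 0, "az": 0, "dx": -0.1, "dy": 0, "dz": 0, "jaw": -1}, {"ax": 0, "ay": 0, "az": 0, "dx": 0, "dy": 0, "dz": -0.1, "jaw": -1}, {"ax": 0, "ay": 0, "az": 0, "dx": 0, "dy": 0, "dz": -0.14, "jaw": -1}, {"ax": 0, "ay": 0, "az": 0, "dx": 0, "dy": 0, "dz": -0.14, "jaw": -1}, {"ax": 0, "ay": 0, "az": 0, "dx": 0, "dy": 0, "dz": -0.14, "jaw": -1}]'

```text
t: 13.83
eef_pos: [0.419, -0.0603, 0.2092]
orientation: [3.129, -0.284, 0.001]
wrist_force: [0.6, 0.1, -0.4]
grip_width: 0.0002
```

>>> servo_tool --motion '[{"ax": 0, "ay": 0, "az": 0, "dx": 0.1, "dy": 0, "dz": -0.1, "jaw": -1}, {"ax": 0, "ay": 0, "az": 0, "dx": 0.1, "dy": 0, "dz": 0, "jaw": -1}, {"ax": 0, "ay": 0, "az": 0, "dx": 0, "dy": 0, "dz": 0, "jaw": -1}, {"ax": 0, "ay": 0, "az": 0, "dx": 0, "dy": 0, "dz": 0, "jaw": -1}]'

```text
t: 14.17
eef_pos: [0.4688, -0.0694, 0.2323]
orientation: [3.129, -0.283, 0.001]
wrist_force: [-0.9, 0.3, -0.6]
grip_width: -0.0002
```

```bash
python3 - <<'E'
from h import *
s=st(); d=snap("wrist","Z"); snap("scene","Z"); bars(d)
B=np.array([.585,-.0903]);bx=np.array([.98346,-.1811]);u=np.array([.1811,.98346])
P=cloud(d); rel=P[...,:2]-B; X=rel@bx; Y=rel@u
m=(P[...,2]>.06)&(P[...,2]<.115)&(X<-.045)&(X>-.16)&(abs(Y)<.28); m[300:]=0
k,l,st_,c=cv2.connectedComponentsWithStats(m.astype(np.uint8))
for i in range(1,k):
    if st_[i,4]>60:
        q=P[l==i]; print(st_[i],"X",np.percentile(X[l==i],[2,50,98]).round(4),"Y",np.percentile(Y[l==i],[2,50,98]).round(4),"z",np.percentile(q[:,2],[2,50,98]).round(4), "lean deg from vertical", round(np.degrees(np.arctan(np.polyfit(q[:,2],X[l==i],1)[0])),1))
E
```

```text
t 14.1667 p [ 0.4688 -0.0694  0.2323] yaw -10.35 F [-0.9   0.28 -0.6 ] M [-0.002  0.005  0.019] w -0.0002 Mtool [-0.003 -0.004 -0.019] Ftool [-0.94 -0.12  0.6 ]
bar [ 112    0   47   80 1571] z 0.1344 ctr [0.6036 0.0284] size [0.0137 0.0571] ang 141.3 pca 140.5
bar [ 275    0   82   67 1830] z 0.1343 ctr [ 0.5835 -0.0893] size [0.0136 0.061 ] ang 116.6 pca 116.3
bar [ 478    0   34   82 1457] z 0.1341 ctr [ 0.559  -0.2065] size [0.0134 0.0534] ang 8.4 pca 9.5
cap [110   0  27  57 713] z 0.1091 ctr [0.618  0.0457] r 0.022
cap [ 270    0   65   51 1545] z 0.1089 ctr [ 0.5954 -0.0822] r 0.0277
cap [ 432    0   51   88 2781] z 0.1087 ctr [ 0.5608 -0.1978] r 0.0315
cap [497   0  23  65 728] z 0.1087 ctr [ 0.5651 -0.2275] r 0.0234
cap [   0    5   47   87 2655] z 0.1092 ctr [0.626  0.1413] r 0.0322
cap [ 142    4   55   83 2732] z 0.1091 ctr [0.6003 0.0213] r 0.0317
cap [ 287   19   73   66 2392] z 0.1089 ctr [ 0.5765 -0.0928] r 0.0318
[294 119  42  28 985] X [-0.0832 -0.0697 -0.0595] Y [-0.0152  0.0011  0.0169] z [0.0633 0.084  0.0936] lean deg from vertical 36.6
[234 157  31  29 679] X [-0.1211 -0.1089 -0.0969] Y [0.0488 0.0613 0.0739] z [0.0613 0.0631 0.0645] lean deg from vertical -12.6
[154 169  49  31 982] X [-0.1245 -0.1172 -0.1086] Y [0.1039 0.1194 0.1364] z [0.0623 0.0884 0.1022] lean deg from vertical -19.1
[ 24 170  55  30 936] X [-0.1248 -0.1171 -0.1087] Y [0.2235 0.2376 0.2556] z [0.0625 0.0886 0.1025] lean deg from vertical -19.7
[427 170  49  31 986] X [-0.1252 -0.1179 -0.1089] Y [-0.1346 -0.1179 -0.1023] z [0.0625 0.0881 0.1015] lean deg from vertical -19.6
```

View pics/wristZ.png

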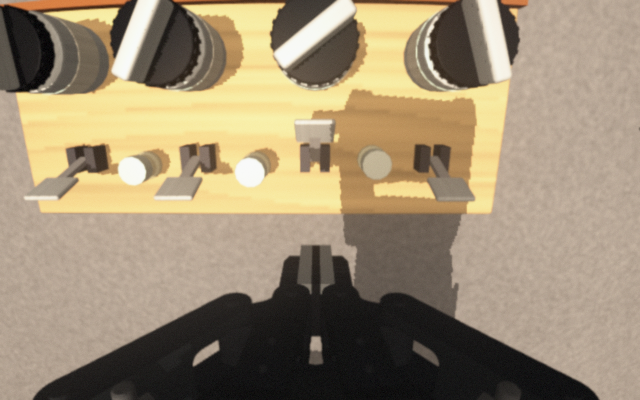

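View pics/sceneZ.png

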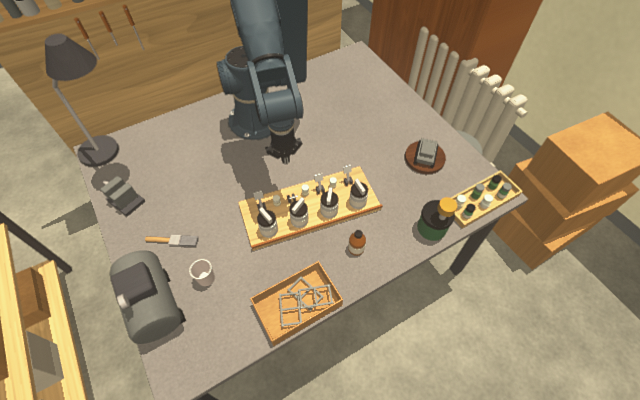

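Flag B (315,130) leans about 35° towards its jar, against its stop, and the other three lean towards the robot. Bar B sits at about 117°, A and C are unchanged, and the bystanders are in place. Nothing is touching the tool, so I'll hand in.

```bash
python3 -c "
from workcell import robot
print(robot.hand_in())"
```

```text
the job is handed in; nothing more can be done
None
```

I found the worn cap, turned it about 38° and tipped its flag fully over. The job was handed in at about 14 s.

- **Feeling the caps:** I felt two caps and left the other two untouched. Counting from the robot's right, the first cap's resistance climbed steadily to 0.31 N m, so I stopped there and left it as sound. The second slipped at a steady 0.12 N m or so, so it was the worn one.
- **Turning the worn cap:** its bar went from 155.3° to about 117°, clockwise seen from above.
- **Tipping the flag:** I pushed the flag in front of that jar with closed fingertips until it met its stop.

**Last checks:** that flag leaned about 36° towards its jar by the range data (34° expected). The other three still leaned towards the robot. The first and third bars were unchanged within about 1°; the fourth cap was only partly in view. The paint pots and other bystanders looked in place, and nothing touched the tool.

**Disagreements:**
- **Force at the stop:** I pushed two small steps more than needed. The fingertips pressed at about 53 N on the wrist reading, because I sent those steps without reading the force between them. That is below the 120 N wrist limit and came through the fingertips, not the gripper body.
- **Early camera positions:** the scene and side cameras differed by up to about 10 mm on cap positions. I used the close wrist views instead.

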